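# Plug the plaque-stand post, then turn up its cap's blind hole for glue

### The job

Assemble the plaque stand as far as the gluing: plug the square wooden post upright and fully home into the square socket of the terracotta foot and let go of it. Then pick up the terracotta cap that lies on its side, find which end has the blind hole, turn it so that the hole faces straight up, and hold it still in the air about 15 cm above the table, touching nothing but the gripper: finish while still holding it there. Leave the loose plaque, the marker and the mug where they are.

Things in the scene. Friction and masses are not known exactly. Their poses are not given: they have to be found in the camera images.
- foot: Square terracotta foot of the stand, 80 x 80 x 35 mm, fixed to the table; origin at the centre of its underside, z up, x and y along its sides. In the middle of its top is a square socket 30 x 30 mm, sides parallel to the foot's, 25 mm deep (its floor is 10 mm above the table), with a 2 mm chamfer at the mouth.
- foot_hole0 (a point): Centre of the socket's mouth, at the level of the foot's top face, 35 mm above the table.
- post: Square post of light wood, 28 x 28 mm and 90 mm tall, foot edges chamfered, about 50 g; it stands loose on the table at the start. Origin at the centre of its lower end, z up along the post, x and y square to its sides. It fits the socket with 1 mm to spare on each side, in any of its four quarter turns; fully home its lower end is 25 mm below the foot's top face.
- cap: Loose plain terracotta block, 105 to 210 g, 50 x 50 mm across, 38 mm long, lying on a 50 x 38 side. One square end has a square blind hole, 30 x 30, 26 deep (walls 10); the other is closed; from above both look alike. The hole faces level, any way round. Origin: centre of the underside as it lies; x along the 38 mm, pointing OUT of the hole (to end up vertical); y level across; z up at the start.
- cap_middle (a point): Middle of the cap block: 25 mm from the origin along the cap's z; axes as the cap's.
- cap_mouth (a point): Centre of the mouth of the cap's blind hole: 19 mm from the middle along the cap's x; axes as the cap's.
- plaque: Bystander: terracotta plaque lying flat, 130 x 90 x 12 mm, one long edge broken to about 110 mm in all; origin at the centre of its underside. Not to be moved.
- marker: Bystander: grey and aluminium marker pen, 130 mm long along its x, 17 mm thick, lying on the table; origin under its middle. Not to be moved.
- mug: Bystander: white mug, 80 mm across, 90 mm tall, handle towards its y; origin at the centre of its underside. Not to be moved.
There are look-alikes about, which are no part of the job. Of the things that look like the post, the smaller one is meant. Leave any yellow look-alike of the cap alone.

How it is judged (in metres and radians):
On the way, in this order (a step that is already met when the one before it is completed fails the run):
1. the post stands fully home in the foot's socket, let go (horizontal distance between post and foot_hole0 below 0.004 m and z of post in the frame of foot below 0.0135 m and angle between post's own z axis and vertical below 0.06 rad and contact force between the fingers and post below 0.1 N), for 0.2 s.
2. the cap is held clear of the table with its blind hole up (angle between cap's own x axis and vertical below 0.2 rad and height (world z) of cap_middle above 0.1 m and contact force between the fingers and cap above 1 N), for 0.2 s.
At the end, for the whole second after the job is handed in: Cap gripped (above 1 N), hole up within 0.2 rad, middle over 100 mm and mouth over 110 mm above the table, still (0.03 m/s, 0.2 rad/s), touching no post, foot or bystander; post let go in the socket, within 4 mm of centre, lower end at most 13.5 mm up (home is 10), upright within 0.06 rad (all of step 1 and all of step 2 and linear speed of cap below 0.03 m/s and angular speed of cap below 0.2 rad/s and contact force between cap and post below 0.05 N and contact force between cap and foot below 0.05 N and contact force between cap and plaque below 0.05 N and contact force between cap and marker below 0.05 N and contact force between cap and mug below 0.05 N and height (world z) of cap_mouth above 0.11 m); the arm keeps its last pose, push and grip.
It fails at once if the plaque is disturbed (moved more than 20 mm) (distance of plaque from where it was at the start of the episode above 0.02 m).
It fails at once if the marker is disturbed (moved more than 20 mm) (distance of marker from where it was at the start of the episode above 0.02 m).
It fails at once if the mug is disturbed (moved more than 20 mm) (distance of mug from where it was at the start of the episode above 0.02 m).
It also fails if it takes over 58 s, if anything falls off the work surface, if the arm or the gripper's body presses on something with over 40 N, if the wrist force passes 120 N, or if a joint passes its speed limit or range.

### The arm

A 6-joint arm with a two-finger parallel gripper is mounted at the origin on the work surface. World frame = base frame: x ahead of the robot, y to its left, z up, the work surface at z = 0. Lengths are in mm, angles in degrees, forces in N, time in s.
With the tool pointing down it reaches from about 350 to 850 mm from the base axis. Payload 8.1 kg.
Tool frame: the origin (TCP) lies at the very end of the fingers, on their centre line; the grasp point (between the pads) lies 19 mm behind it (r.grip_depth is the distance from the TCP to the grasp point, in mm); y points along the fingers, z is the direction in which the jaws open and shut, and the axes are right-handed (so a half turn about y gives the same grasp; the last joint's range is limited). The gripper opens to 85 mm and grips with 20 to 120 N. Pads are 22 mm wide; open, the fingers measure 114 mm over their backs; the gripper's body (76 mm by 85 mm) begins 54 mm behind the grasp point. The pads swing forward as they close: fully open they stand 13 mm farther back than shut.
Start: joints at [70.852, 7.471, 85.268, -0, 87.261, -4.893], TCP at [147.722, 581.535, 231.292] pointing down, gripper open.
Joint ranges: [-169.43, 169.43], [-51.17, 129.36], [1.28, 143.12], [-76.62, 256.62], [0, 156.53], [-152.29, 152.29]. Speed limits (degrees/s): [136.94, 136.94, 159.86, 180, 180, 180].

### API

Orientations are given as [roll, pitch, yaw] about the fixed x, y, z axes, in that order (R = Rz(yaw) Ry(pitch) Rx(roll)).
In Python, from bench import readout, eyes, r gives the robot as it stands. The module is installed in compiled form; this text tells all that it offers.
- The arm moves only by the tool move_arm, never from a script. Its argument "motion" is text: rows parted by semicolons, each of 6 numbers parted by spaces: the shift along the world's x, y, z in cm, then the turn, a rotation vector about the world's x, y, z in degrees. A call has 1 to 10 rows; each row is the pose to reach, as a shift and turn from the pose commanded when the call began; what a row does not reach only later rows make up. A row lasts 1/12 s, in which the tool goes at most 41.7 mm and 7.16 degrees, less where a joint would pass 70% of its speed; a pose out of reach is approached as far as the arm can. A call with a gripper value outside its range is refused whole. "fingers" is the finger opening in cm, from 0 to 8.54, set as the call begins (left out, the last holds). The fingers move at their own pace and stop on an object; "squeeze" is the grip in N (left out, the last holds). Time passes only in rows, so rows that repeat a pose let the fingers close. It gives the time, the measured TCP pose, the force and the opening at its end, in the units of the state.
- readout.sense(): the state, without advancing time (a new reading comes with each control period).
- eyes.snapshot(name): name is "side" or "top"; returns a dict with "image" (400x640x3 uint8, blue, green, red), "fx", "fy", "cx", "cy" (pixels), "dist_coeffs" ([k1, k2, p1, p2, k3] as OpenCV has them; the pictures are not rectified), "world_to_cam" (4x4, takes a point from world to camera coordinates). Camera axes: x right, y down, z forward; pixel columns grow to the right and rows downward; lengths in mm; the calibration is good to about 2 mm. A picture is of the moment at which its call begins. There is no depth.
- r.hand_in(): hands the job in, once; it reports no verdict.
The state is a dict: "time": time; "joint_pos": joint angles; "qd": joint speeds; "joint_efforts": joint torques, N m; "tool_pos": TCP position; "tcp_rot": TCP orientation; "ft_force": force on the tool from outside, world axes, zero at the start; "wrist_torque": the same for the moment, N m; "finger_gap": finger opening in mm.
Only numpy, scipy, OpenCV 4.12 (cv2) and the standard library are available. Lean on these libraries where they do the work, as an engineer would, in place of code of your own. Each camera call takes 0.05 s, during which the arm holds its last target. There are 200 camera calls.

## Working session

There is one attempt and no reset: what is moved stays moved. The work goes in short steps, Python scripts to look and compute and a tool call to move; the robot and the scene stay as the last step left them, time stands still between calls to the robot, and variables do not carry over. Pictures are saved under pics/ and viewed, about 8 in all and at most 12, crops included, and the job is handed in when it is done.

Besides the shell and the picture viewer there is one more tool, called after "Request:" as name(argument=value, ...) on one line, values as JSON. move_arm: Moves the arm, as the interface text tells. Its arguments: {"type":"object","properties":{"motion":{"type":"string"},"fingers":{"type":"number"},"squeeze":{"type":"number"}},"required":["motion"]}

```bash
mkdir -p pics; cat > h.py <<'E'
import numpy as np, cv2
from bench import readout, eyes, r
def snap(n,f):
    s=eyes.snapshot(n); cv2.imwrite(f'pics/{f}.png',s['image']); np.save(f'pics/{f}.npy',s,allow_pickle=True); return s
def load(f): return np.load(f'pics/{f}.npy',allow_pickle=True).item()
def ray(s,uv):
    K=np.array([[s['fx'],0,s['cx']],[0,s['fy'],s['cy']],[0,0,1.]])
    p=cv2.undistortPoints(np.array(uv,float).reshape(-1,1,2),K,np.array(s['dist_coeffs'],float)).reshape(-1,2)
    T=np.array(s['world_to_cam']); R=T[:3,:3]
    d=np.c_[p,np.ones(len(p))]@R; c=-R.T@T[:3,3]; return c,d
def onz(s,uv,z):
    c,d=ray(s,uv); return c+d*((z-c[2])/d[:,2])[:,None]
def proj(s,P):
    T=np.array(s['world_to_cam']);K=np.array([[s['fx'],0,s['cx']],[0,s['fy'],s['cy']],[0,0,1.]])
    return cv2.projectPoints(np.array(P,float).reshape(-1,3),cv2.Rodrigues(T[:3,:3])[0],T[:3,3],K,np.array(s['dist_coeffs'],float))[0].reshape(-1,2)
E
python3 - <<'E'
from h import *
for n in('top','side'):
    s=snap(n,n+'0'); T=s['world_to_cam'];print(n,-T[:3,:3].T@T[:3,3],s['fx'])
print(readout.sense())
E
```

```text
top [380.19254195 -21.4521799  996.64665921] 402.4220255754065
side [398.1678043  745.75376918 645.71002044] 389.13579861778675
{'time': 0.1, 'joint_pos': array([ 7.08522979e+01,  7.51141780e+00,  8.53233212e+01, -5.07286991e-04,
        8.72617274e+01, -4.89423358e+00]), 'qd': array([ 0.06460673, -0.08355819, -0.06990226,  0.01870218,  0.01882019,
       -0.00252645]), 'joint_efforts': array([ 8.56979314e-04, -5.70950782e+01, -5.01940405e+01, -2.60245597e-04,
        8.16624379e-03, -4.63471480e-06]), 'tool_pos': array([147.55676361, 581.05947788, 230.33999669]), 'tcp_rot': array([-9.00961579e+01,  7.72536529e-03, -1.42534504e+01]), 'ft_force': array([-0.45449723, -0.59028319, -0.19785502]), 'wrist_torque': array([-0.0011991 , -0.00859948,  0.00733449]), 'finger_gap': 85.31212530926261}
```

View pics/top0.png

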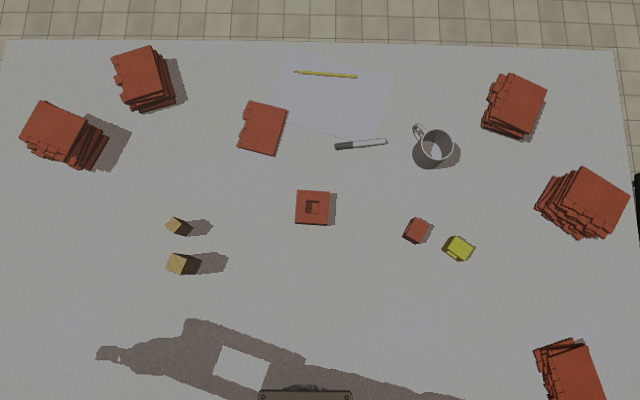

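View pics/side0.png

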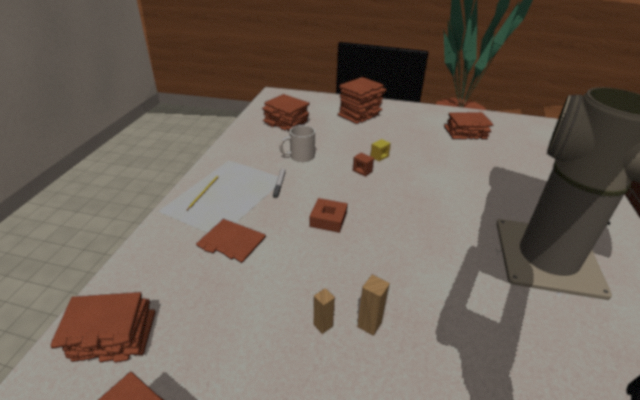

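Top: the post is at (178,226) with its larger look-alike at (182,264). The foot is at (313,208), the cap at (417,231), the yellow look-alike at (459,248), the marker at (360,144) and the mug at (433,150). Side: the post is at (324,310) and the cap at (363,164), apparently with its dark hole facing this camera.

```bash
python3 - <<'E'
from h import *
t=load('top0');s=load('side0')
def crop(S,u,v,h=25,k=8):
    c=S['image'][v-h:v+h,u-h:u+h]; return cv2.resize(c,None,fx=400/(2*h),fy=400/(2*h),interpolation=cv2.INTER_CUBIC)
im=np.vstack([np.hstack([crop(t,417,231),crop(s,363,164)]),np.hstack([crop(t,178,226),crop(t,313,208)])])
cv2.imwrite('pics/c1.png',cv2.resize(im,(600,600)))
def mask(S,u,v,kind):
    hsv=cv2.cvtColor(S['image'],cv2.COLOR_BGR2HSV)
    print(hsv[v,u])
    m=((hsv[...,1]>110)&((hsv[...,0]<12)|(hsv[...,0]>172))) if kind=='r' else ((hsv[...,1]>70)&(hsv[...,0]>10)&(hsv[...,0]<25))
    n,l,st,c=cv2.connectedComponentsWithStats(m.astype(np.uint8))
    w=st[l[v,u]]; m=(l==l[v,u]).astype(np.uint8)
    cn=cv2.findContours(m,0,1)[0]; return max(cn,key=cv2.contourArea),w
for nm,u,v,k,z in(('foot',300,200,'r',35),('cap',417,228,'r',50),('post',176,224,'y',90),('marker',0,0,0,0)):
    if nm=='marker':break
    c,w=mask(t,u,v,k); print(nm,w)
    P=onz(t,c.reshape(-1,2),z)[:,:2].astype(np.float32)
    print(cv2.minAreaRect(P))
print('approx mug, marker, taller, yellow',onz(t,[(433,150),(360,144),(335,147),(387,141),(177,262),(459,248)],50).round())
print(onz(s,[(324,330)],0),proj(t,[[400,0,0],[500,0,0],[400,100,0]]))
E
```

```text
[  8 152 131]
foot [ 295  190   35   35 1077]
((532.6912841796875, -9.124061584472656), (78.70252990722656, 82.03528594970703), 86.9305191040039)
[  7 149 125]
cap [404 217  25  26 371]
((481.12799072265625, -257.0716552734375), (43.28165054321289, 50.95201873779297), 59.89121627807617)
[ 20 107 146]
post [165 217  28  19 283]
((474.43792724609375, 291.1763610839844), (59.05891036987305, 30.257400512695312), 66.92262268066406)
approx mug, marker, taller, yellow [[ 677. -305.   50.]
 [ 689. -125.   50.]
 [ 680.  -63.   50.]
 [ 698. -192.   50.]
 [ 397.  302.   50.]
 [ 437. -358.   50.]]
[[475.35278201 312.99775092   0.        ]] [[307.49487276 262.87498108]
 [308.21015869 222.20044625]
 [266.5538005  262.35754197]]
```

View pics/c1.png

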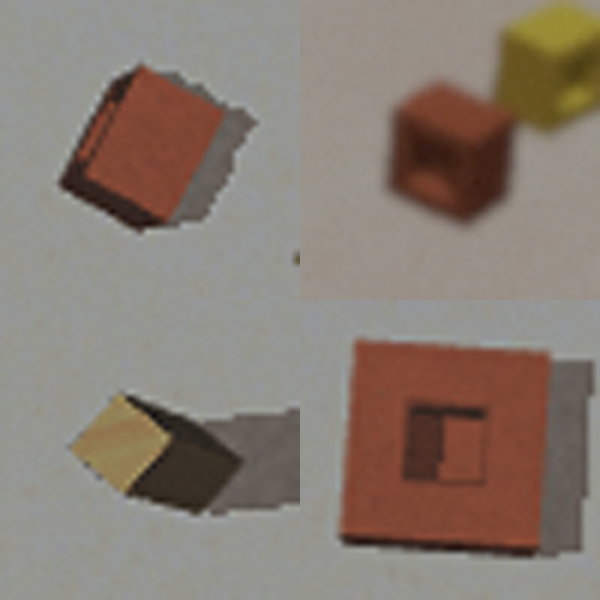

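The crops show the cap's hole on its upper-left side in the top view (towards +y), and the side view agrees. Next I measure the top faces precisely, using only the bright pixels.

```bash
python3 - <<'E'
from h import *
t=load('top0');s=load('side0')
k=8
def rect(u,v,z,h=25,lo=None):
    c=cv2.resize(t['image'][v-h:v+h,u-h:u+h],None,fx=k,fy=k,interpolation=cv2.INTER_CUBIC).astype(int)
    hsv=cv2.cvtColor(c.clip(0,255).astype(np.uint8),cv2.COLOR_BGR2HSV)
    m=((hsv[...,1]>75)&(hsv[...,2]>lo)).astype(np.uint8)
    n,l,st,_=cv2.connectedComponentsWithStats(m); i=1+np.argmax(st[1:,4])
    cn=max(cv2.findContours((l==i).astype(np.uint8),0,1)[0],key=cv2.contourArea).reshape(-1,2)
    uv=(cn+.5)/k-.5+[u-h,v-h]
    return cv2.minAreaRect(onz(t,uv,z)[:,:2].astype(np.float32))
print('foot',rect(313,208,35,lo=105)); print('cap',rect(417,231,50,lo=105))
print('post',rect(178,226,90,lo=105))
c=np.array([(415.3,216.8),(429.5,224.3),(420,243),(406.2,234.3)]);p=onz(t,c,50);print('capcorn',p.mean(0),p)
c=np.array([(173.3,216.5),(181.3,223.8),(174.2,233.5),(164.3,225.7)])-.5;p=onz(t,c,90);print('postcorn',p.mean(0),p)
c=np.array([(306.3,200.5),(319.2,201),(318.8,213.8),(305.2,213)]);p=onz(t,c,35);print('sock',p.mean(0),p)
for z in(110,120,130,140):
  q=rect(182,264,z,lo=105);print('tall',z,q, 'side top proj',proj(s,[[*q[0],z]]))
print(proj(s,[[474,312,90]]))
E
```

```text
foot ((534.7767944335938, -9.27813720703125), (81.29750061035156, 80.0512924194336), 87.00572204589844)
cap ((481.25244140625, -258.7003173828125), (42.94689178466797, 50.858951568603516), 61.062191009521484)
post ((479.77886962890625, 303.79083251953125), (27.627246856689453, 27.509666442871094), 52.022544860839844)
capcorn [ 479.72290112 -260.91931305   50.        ] [[ 510.14377457 -255.95825968   50.        ]
 [ 492.57475114 -289.45426463   50.        ]
 [ 448.00718714 -265.24207367   50.        ]
 [ 468.16589162 -233.02265419   50.        ]]
postcorn [479.97941086 304.11536533  90.        ] [[499.0106424  305.54298951  90.        ]
 [482.65311317 286.08444451  90.        ]
 [460.48638472 300.50055393  90.        ]
 [477.76750313 324.33347337  90.        ]]
sock [532.73132    -10.17305583  35.        ] [[548.61961555   4.81164397  35.        ]
 [547.82520164 -26.48188427  35.        ]
 [516.4881807  -25.91595439  35.        ]
 [517.99228209   6.89397136  35.        ]]
tall 110 ((392.87945556640625, 284.2877197265625), (36.80755615234375, 36.64243698120117), 68.86613464355469) side top proj [[374.82910999 288.95117001]]
tall 120 ((392.7362976074219, 280.8394470214844), (36.39243698120117, 36.229164123535156), 68.8662109375) side top proj [[375.73880229 283.72850748]]
tall 130 ((392.5932312011719, 277.39117431640625), (35.97727966308594, 35.81588363647461), 68.86619567871094) side top proj [[376.65671665 278.44852509]]
tall 140 ((392.4501647949219, 273.94293212890625), (35.562198638916016, 35.402587890625), 68.86626434326172) side top proj [[377.58295166 273.11068094]]
[[326.15393453 299.86574571]]
```

Request:
move_arm(motion="33.2 -27.7 -3 0 0 -113.7;33.2 -27.7 -3 0 0 -113.7;33.2 -27.7 -3 0 0 -113.7;33.2 -27.7 -3 0 0 -113.7;33.2 -27.7 -3 0 0 -113.7;33.2 -27.7 -3 0 0 -113.7;33.2 -27.7 -3 0 0 -113.7;33.2 -27.7 -3 0 0 -113.7;33.2 -27.7 -3 0 0 -113.7;33.2 -27.7 -3 0 0 -113.7", fingers=8.5, squeeze=40)

```text
time: 0.93
tool_pos: [467.9, 313.5, 202.0]
tcp_rot: [-90.0, -0.0, -86.2]
ft_force: [0.0, 0.1, -0.2]
finger_gap: 84.9
```

Request:
move_arm(motion="0 0 0 0 0 -21;0 0 0 0 0 -42;0 0 0 0 0 -42;0 0 0 0 0 -42;0 0 0 0 0 -42;0 0 0 0 0 -42;0 0 0 0 0 -42;0 0 0 0 0 -42")

```text
time: 1.6
tool_pos: [466.7, 315.1, 202.0]
tcp_rot: [-90.0, -0.0, -127.7]
ft_force: [0.4, 0.1, -0.2]
finger_gap: 85.1
```

Request:
move_arm(motion="1.3 -1.1 0 0 0 0;1.3 -1.1 0 0 0 0;1.3 -1.1 -3 0 0 0;1.3 -1.1 -6 0 0 0;1.3 -1.1 -8 0 0 0;1.3 -1.1 -8 0 0 0;1.3 -1.1 -8 0 0 0")

```text
time: 2.18
tool_pos: [478.7, 303.8, 121.3]
tcp_rot: [-90.1, -0.2, -127.8]
ft_force: [-0.2, -0.3, 0.1]
finger_gap: 85.1
```

```bash
python3 - <<'E'
from h import *
s=snap('side','s1');t=snap('top','t1')
def crop(S,u,v,h=50): return cv2.resize(S['image'][max(v-h,0):v+h,u-h:u+h],(400,400),interpolation=cv2.INTER_CUBIC)
cv2.imwrite('pics/c2.png',np.hstack([crop(s,330,290),crop(t,178,240)]))
print(readout.sense()['tool_pos'],readout.sense()['tcp_rot'])
E
```

```text
[480.76817469 304.86165751 124.34596736] [-8.99472696e+01  1.23786841e-01 -1.27808255e+02]
```

View pics/c2.png

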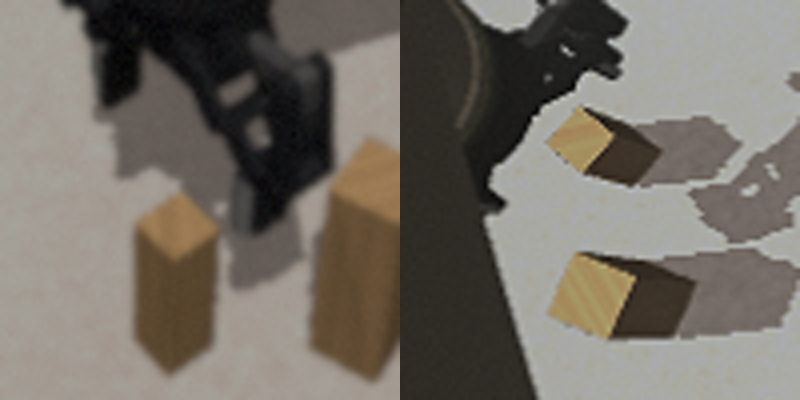

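Side view: the post top is at (175,225), between the fingers, with the tall look-alike clear on the right. The top view agrees. Now I descend and grip.

Request:
move_arm(motion="0 0 -2 0 0 0;0 0 -4 0 0 0;0 0 -6 0 0 0;0 0 -6.2 0 0 0;0 0 -6.2 0 0 0;0 0 -6.2 0 0 0")

```text
time: 2.78
tool_pos: [481.1, 304.9, 62.6]
tcp_rot: [-89.9, 0.1, -127.9]
ft_force: [-0.6, -0.1, 0.2]
finger_gap: 85.2
```

Request:
move_arm(motion="0 0 0 0 0 0;0 0 0 0 0 0;0 0 0 0 0 0;0 0 0 0 0 0;0 0 0 0 0 0;0 0 0 0 0 0;0 0 0 0 0 0;0 0 0 0 0 0;0 0 0 0 0 0;0 0 0 0 0 0", fingers=2, squeeze=40)

```text
time: 3.62
tool_pos: [480.4, 304.4, 61.0]
tcp_rot: [-90.0, 0.0, -127.9]
ft_force: [0.0, -0.5, 5.4]
finger_gap: 27.1
```

Request:
move_arm(motion="0 0 3 0 0 0;0 0 6 0 0 0;1 -4 6 0 0 4;2 -8 6 0 0 10;3 -12 6 0 0 16;4 -16 6 0 0 22;5 -20 6 0 0 28;5.4 -24 6 0 0 34;5.4 -28 6 0 0 35.4;5.4 -31.3 6 0 0 35.4")

```text
time: 4.45
tool_pos: [533.4, -11.4, 120.0]
tcp_rot: [-90.0, -0.0, -92.4]
ft_force: [0.3, 0.1, -0.6]
finger_gap: 27.5
```

Request:
move_arm(motion="0 0 0 0 0 0;0 0 0 0 0 0;0 0 0 0 0 0;0 0 0 0 0 0")

```text
time: 4.78
tool_pos: [533.6, -7.6, 120.1]
tcp_rot: [-90.0, 0.0, -92.4]
ft_force: [0.3, 0.8, -1.3]
finger_gap: 27.5
```

```bash
python3 - <<'E'
from h import *
s=snap('side','s2');t=snap('top','t2')
def crop(S,u,v,h=35): return cv2.resize(S['image'][max(v-h,0):v+h,u-h:u+h],(400,400),interpolation=cv2.INTER_CUBIC)
cv2.imwrite('pics/c3.png',np.hstack([crop(s,330,200),crop(t,313,208)]))
q=readout.sense();print(q['tool_pos'],q['tcp_rot'],q['finger_gap'],q['joint_pos'])
E
```

```text
[533.78552364  -7.39894131 120.28393551] [-9.00185723e+01  1.56468557e-02 -9.23686075e+01] 27.352589569274787 [-6.30764883e+00  1.95136427e+00  1.02957027e+02  1.48320305e-02
  7.51112128e+01 -3.94285733e+00]
```

View pics/c3.png

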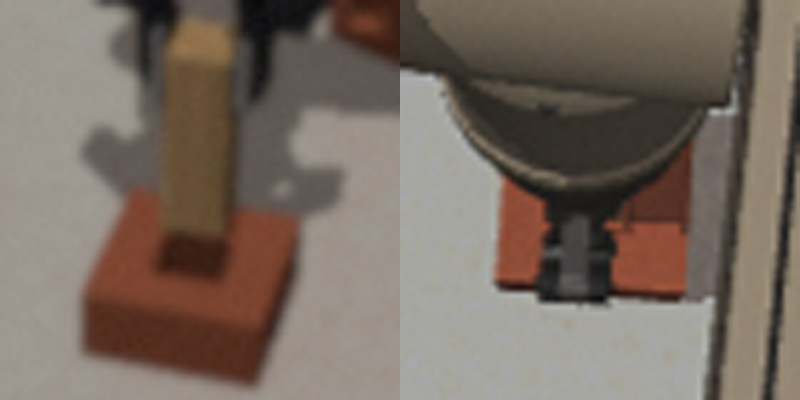

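The side view shows the post lined up over the socket (about 195,250 in the crop). I make a small correction and descend to the mouth.

Request:
move_arm(motion="0.06 -0.12 -1 0 0 0;0.06 -0.12 -2 0 0 0;0.06 -0.12 -2.4 0 0 0;0.06 -0.12 -2.7 0 0 0;0.06 -0.12 -3 0 0 0;0.06 -0.12 -3 0 0 0;0.06 -0.12 -3 0 0 0")

```text
time: 5.47
tool_pos: [534.2, -9.9, 90.2]
tcp_rot: [-90.0, 0.0, -92.5]
ft_force: [-0.2, 0.1, -0.3]
finger_gap: 27.4
```

Request:
move_arm(motion="0 0 -0.5 0 0 0;0 0 -1 0 0 0;0 0 -1.4 0 0 0;0 0 -1.7 0 0 0;0 0 -1.85 0 0 0;0 0 -1.85 0 0 0;0 0 -1.85 0 0 0")

```text
time: 6.05
tool_pos: [534.4, -10.0, 71.8]
tcp_rot: [-90.0, 0.0, -92.5]
ft_force: [-0.3, -0.1, -0.4]
finger_gap: 27.5
```

Request:
move_arm(motion="0 0 -0.1 0 0 0;0 0 -0.2 0 0 0;0 0 -0.2 0 0 0;0 0 -0.2 0 0 0")

```text
time: 6.38
tool_pos: [534.9, -10.0, 71.0]
tcp_rot: [-90.0, -0.0, -92.5]
ft_force: [-2.7, 0.2, 6.5]
finger_gap: 27.3
```

The post touches the floor at z ≈ 71, which matches the expected depth. I ease off, let go and rise.

Request:
move_arm(motion="0 0 0.1 0 0 0;0 0 0.1 0 0 0;0 0 0.1 0 0 0;0 0 0.1 0 0 0;0 0 0.1 0 0 0;0 0 0.1 0 0 0;0 0 0.1 0 0 0;0 0 0.1 0 0 0", fingers=8.5)

```text
time: 7.05
tool_pos: [534.5, -10.0, 70.9]
tcp_rot: [-90.0, 0.0, -92.5]
ft_force: [-0.2, -0.1, 0.1]
finger_gap: 85.2
```

Request:
move_arm(motion="0 0 1 0 0 0;0 0 3 0 0 0;0 0 6 0 0 0;0 0 9 0 0 0;0 0 12 0 0 0;0 0 12 0 0 0;0 0 12 0 0 0;0 0 12 0 0 0")

```text
time: 7.72
tool_pos: [534.5, -10.0, 191.2]
tcp_rot: [-90.0, -0.0, -92.5]
ft_force: [-0.0, -0.1, -0.3]
finger_gap: 85.1
```

```bash
python3 - <<'E'
from h import *
s=snap('side','s3')
def crop(S,u,v,h=40): return cv2.resize(S['image'][max(v-h,0):v+h,u-h:u+h],(500,500),interpolation=cv2.INTER_CUBIC)
cv2.imwrite('pics/c4.png',crop(s,330,190))
# expected top corners if home, in crop px
a=np.radians(-2.5);R=np.array([[np.cos(a),-np.sin(a)],[np.sin(a),np.cos(a)]])
P=[[*(np.array([534.4,-9.2])+R@np.array(o)*14),z] for z in(100,35) for o in((1,1),(1,-1),(-1,-1),(-1,1))]
print((proj(s,P)-[290,150])*6.25)
q=readout.sense();print(q['tool_pos'],q['tcp_rot'],q['finger_gap'],q['joint_pos'])
E
```

```text
[[201.97698907 252.80871832]
 [220.33906147 212.79424606]
 [289.78868172 224.60867193]
 [272.94041145 265.1420737 ]
 [198.35172845 384.71955879]
 [216.07358768 343.40912748]
 [282.74929575 355.50036479]
 [266.41418081 397.32192064]]
[533.871183    -9.88401845 190.15948768] [-9.00798515e+01  6.93456772e-03 -9.24764088e+01] 85.1433551623126 [-6.56385179e+00 -1.38187151e+00  9.87576239e+01  1.23520381e-03
  8.27043903e+01 -4.08760549e+00]
```

View pics/c4.png

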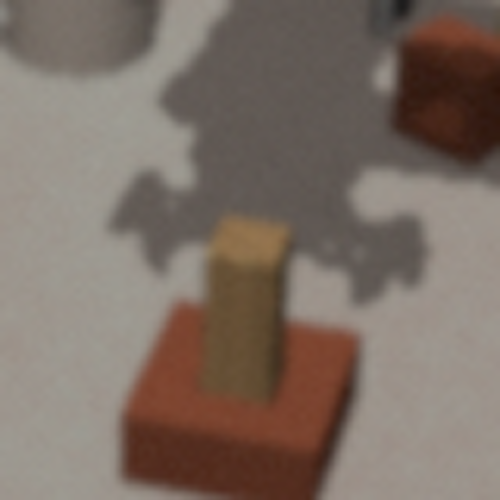

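The post top front corners sit at about (210,250) and (278,265) against the predicted (202,253) and (273,265), so it is home and upright. Now the cap.

Request:
move_arm(motion="-0.7 -4 0 0 0 -5;-1.4 -8 0 0 0 -10;-2.1 -12 0 0 0 -16;-2.8 -16 0 0 0 -21;-3.5 -20 0 0 0 -26;-3.7 -22 0 0 0 -26;-3.7 -22 0 0 0 -26;-3.7 -22 0 0 0 -26")

```text
time: 8.43
tool_pos: [496.3, -230.5, 189.2]
tcp_rot: [-90.2, 0.0, -118.6]
ft_force: [-0.3, 0.2, 0.1]
finger_gap: 84.8
```

Request:
move_arm(motion="0 0 0 -6 3.3 0;0 0 -2 -12 6.5 0;0 0 -3 -18 9.8 0;0 0 -4 -22 11.9 0;0 0 -4 -22 11.9 0;0 0 -4 -22 11.9 0;0 0 -4 -22 11.9 0")

```text
time: 9.02
tool_pos: [497.7, -229.1, 151.0]
tcp_rot: [-90.0, -24.9, -118.4]
ft_force: [-0.2, -0.5, -0.2]
finger_gap: 84.5
```

```bash
python3 - <<'E'
from h import *
from scipy.spatial.transform import Rotation as Ro
t=snap('top','t4')
q=readout.sense();print(q['tool_pos'],q['tcp_rot'],q['joint_pos'])
M=Ro.from_euler('xyz',q['tcp_rot'],degrees=True).as_matrix();print('axis',M[:,1],'jaw',M[:,2])
a=M[:,1]; G=np.array([480.4,-260.3,30]); print('shift cm',(G+19*a-q['tool_pos'])/10,a)
E
```

```text
[ 497.89427362 -229.87525274  151.77582912] [ -89.90992126  -24.89599953 -118.49274439] [-14.4938507    8.81717817  95.89925214 -24.36432248  82.33330851
  18.78672666]
axis [-0.19944186 -0.3707328  -0.90707229] jaw [ 0.87919217 -0.4764652   0.00142607]
shift cm [ -2.1283669   -3.74686704 -13.90102026] [-0.19944186 -0.3707328  -0.90707229]
```

Request:
move_arm(motion="-0.3 -0.4 -3 0 0 0;-0.5 -0.8 -6.6 0 0 0;-0.5 -0.8 -6.6 0 0 0;-0.9 -1.5 -8.4 0 0 0;-1.3 -2.3 -10.3 0 0 0;-1.7 -3 -12.1 0 0 0;-2.1 -3.7 -13.7 0 0 0;-2.1 -3.7 -13.7 0 0 0;-2.1 -3.7 -13.7 0 0 0")

```text
time: 9.82
tool_pos: [476.2, -267.7, 15.2]
tcp_rot: [-90.0, -25.0, -118.6]
ft_force: [1.0, -0.4, 0.4]
finger_gap: 85.1
```

```bash
python3 - <<'E'
from h import *
s=snap('side','s5');t=snap('top','t5')
def crop(S,u,v,h=35): return cv2.resize(S['image'][max(v-h,0):v+h,u-h:u+h],(400,400),interpolation=cv2.INTER_CUBIC)
cv2.imwrite('pics/c5.png',np.hstack([crop(s,363,160),crop(t,417,231)]))
q=readout.sense();print(q['tool_pos'],q['tcp_rot'],q['ft_force'])
E
```

```text
[ 477.97879084 -267.54362614   16.34885065] [ -89.7821253   -24.97343113 -118.60090235] [-0.35333807  0.43630636 -0.61397813]
```

View pics/c5.png

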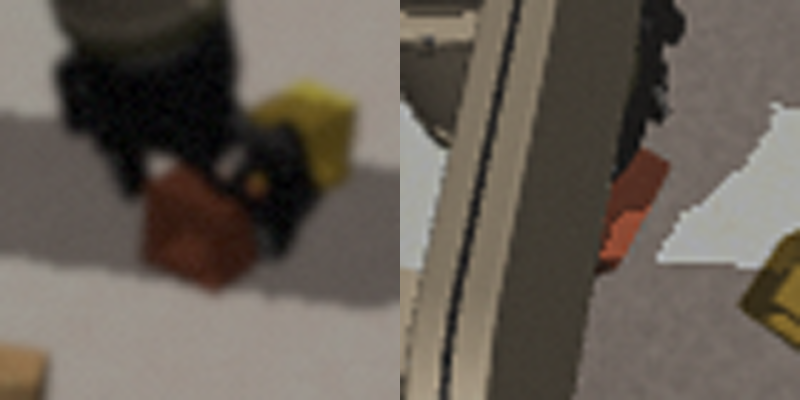

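The cap sits between the two fingers in the side view (about 195,230 in the crop), so I close.

Request:
move_arm(motion="0 0 0 0 0 0;0 0 0 0 0 0;0 0 0 0 0 0;0 0 0 0 0 0;0 0 0 0 0 0;0 0 0 0 0 0;0 0 0 0 0 0;0 0 0 0 0 0", fingers=3, squeeze=60)

```text
time: 10.58
tool_pos: [477.6, -267.0, 15.2]
tcp_rot: [-89.9, -25.0, -118.5]
ft_force: [0.2, 2.3, 5.1]
finger_gap: 49.3
```

Request:
move_arm(motion="0 0 1 0 0 0;0 0 3 0 0 0;0 0 7 0 0 0;0 0 11 0 0 0;0 0 15 0 0 0;0 0 18 0 0 0;0 0 18 0 0 0;0 0 18 0 0 0")

```text
time: 11.25
tool_pos: [477.9, -267.3, 197.0]
tcp_rot: [-89.6, -24.9, -118.6]
ft_force: [-0.4, -0.1, -1.3]
finger_gap: 49.3
```

Request:
move_arm(motion="0 1 0 4.4 -2.4 0;0 2 0 8.8 -4.8 0;0 3 0 13.2 -7.2 0;0 4 0 17.6 -9.5 0;0 5 0 22 -11.9 0;0 6 0 26.4 -14.3 0;0 6 0 30.8 -16.7 0;0 6 0 35.2 -19.1 0;0 6 0 39.6 -21.5 0;0 6 0 39.6 -21.5 0")

```text
time: 12.08
tool_pos: [474.2, -207.4, 190.8]
tcp_rot: [-90.3, 20.4, -118.8]
ft_force: [-0.2, -0.2, -2.8]
finger_gap: 49.5
```

```bash
python3 - <<'E'
from h import *
q=readout.sense();print(q['tool_pos'],q['tcp_rot'],q['joint_pos'],q['finger_gap'])
E
```

```text
[ 474.19262084 -207.40034059  190.79719091] [ -90.29397074   20.35307656 -118.79680046] [-43.22255322  -2.18395186 101.90037292  19.65360691  86.10475868
 -16.83338899] 49.46913790588501
```

Request:
move_arm(motion="0 0 0 4.4 -2.4 0;0 0 0 8.8 -4.8 0;0 0 0 13.2 -7.2 0;0 0 0 17.6 -9.5 0;0 0 0 22 -11.9 0;0 0 0 26.4 -14.3 0;0 0 0 30.8 -16.7 0;0 0 0 35.2 -19.1 0;0 0 0 39.6 -21.5 0;0 0 0 39.6 -21.5 0")

```text
time: 12.92
tool_pos: [474.7, -204.9, 189.4]
tcp_rot: [-91.4, 65.5, -119.9]
ft_force: [-0.7, 0.2, -3.0]
finger_gap: 49.5
```

Request:
move_arm(motion="0 0 0 0 0 0;0 0 -1 0 0 0;0 0 -2 0 0 0;0 0 -3 0 0 0;0 0 -3.5 0 0 0;0 0 -3.5 0 0 0;0 0 -3.5 0 0 0")

```text
time: 13.5
tool_pos: [476.5, -206.6, 158.8]
tcp_rot: [-90.0, 65.1, -118.5]
ft_force: [0.9, 0.2, -0.8]
finger_gap: 49.4
```

```bash
python3 - <<'E'
from h import *
from scipy.spatial.transform import Rotation as Ro
s=snap('side','s6');t=snap('top','t6')
q=readout.sense();print(q['tool_pos'],q['tcp_rot'],q['joint_pos'],q['finger_gap'],q['ft_force'])
M=Ro.from_euler('xyz',q['tcp_rot'],degrees=True).as_matrix();a=M[:,1];print(a)
# cap frame fixed in tool: at grasp tilt 25 deg
print('tilt',np.degrees(np.arcsin(-a[2])))
G=q['tool_pos']-19*a;print(G)
out=[]
for S in(s,t):
    u,v=proj(S,[G])[0].astype(int);print(u,v);h=40
    out.append(cv2.resize(S['image'][max(v-h,0):v+h,u-h:u+h],(400,400),interpolation=cv2.INTER_CUBIC))
cv2.imwrite('pics/c6.png',np.hstack(out))
E
```

```text
[ 476.6537129  -207.11477069  159.33609386] [ -89.84824788   65.08395757 -118.38399707] [-62.35283325  23.92089134  97.68359096  50.41108495 102.05976022
 -43.70991975] 49.07162924600257 [-0.20909666  0.06041258 -0.95741388]
[ 0.43346182  0.79663482 -0.42128829]
tilt 24.915949082349613
[ 468.41793837 -222.25083224  167.34057128]
369 127
413 229
```

View pics/c6.png

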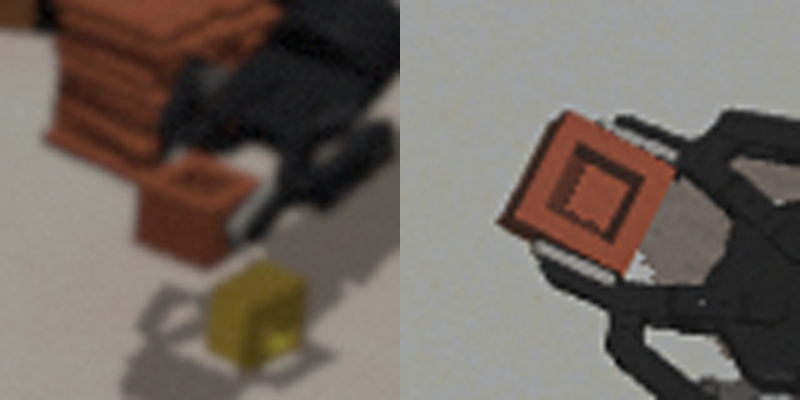

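The cap's hole faces straight up: in the top view its mouth is centred at (595,195) in the crop, with both pads on its sides, and the side view agrees. I lower it to about 15 cm and let it settle.

Request:
move_arm(motion="0 0 -0.5 0 0 0;0 0 -1 0 0 0;0 0 -1.5 0 0 0;0 0 -1.5 0 0 0;0 0 -1.5 0 0 0;0 0 -1.5 0 0 0;0 0 -1.5 0 0 0;0 0 -1.5 0 0 0;0 0 -1.5 0 0 0;0 0 -1.5 0 0 0")

```text
time: 14.43
tool_pos: [476.5, -207.0, 144.1]
tcp_rot: [-89.9, 65.1, -118.4]
ft_force: [0.1, -0.4, -1.2]
finger_gap: 49.4
```

```bash
python3 - <<'E'
from h import *
q=readout.sense();print(q['tool_pos'],q['tcp_rot'],q['qd'],q['finger_gap'],q['ft_force'])
t=snap('top','t7');t0=load('top0')
d=cv2.absdiff(t['image'],t0['image']).max(2)
for n,(u,v) in dict(plaque=(263,128),marker=(360,144),mug=(433,150),foot=(313,208)).items(): print(n,(d[v-25:v+25,u-30:u+30]>40).sum())
print(r.hand_in())
E
```

```text
[ 476.54187283 -207.02904718  144.07800326] [ -89.89480988   65.09896741 -118.43081803] [ 0.0042926   0.07817988 -0.07506118  0.07116324 -0.02887026  0.02113314] 49.44941954796624 [ 0.10433272 -0.36462273 -1.17484927]
plaque 0
marker 0
mug 0
foot 321
the job is handed in; nothing more can be done
None
```

The stand is assembled as far as the gluing, and I handed the job in at about 14.5 s of the 58 s allowed; the interface gave no verdict.

- **Post:** the smaller post is plugged into the foot's socket and let go. I felt the socket floor at the expected depth. A side picture taken after release puts its top corners within about 1.3 pixels of where they should be when fully home.
- **Cap:** the blind hole was on the end facing +y. I gripped the cap at 60 N and turned it 90°. Top and side pictures show the hole facing up, level by eye, with nothing touching the cap but the gripper. The finger opening is a steady 49.4 mm, the arm is still, and the middle of the cap is about 152 mm above the table.
- **Bystanders:** the plaque, marker and mug areas look unchanged from the first picture. The only change I found was at the foot, where the post now stands.

None of the checks failed or disagreed. I did not re-measure the post's centring or the cap's exact tilt numerically at the end.

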